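# Pin the change gear on its stub shaft

## Task

Lock the gear onto its stub shaft: take the steel linchpin out of its stand, push it down through the cross hole near the shaft's free end until its head sits fully home on the shaft, and then swing its ring down over the shaft end until it hangs straight down around the shaft. The hole has to be found by feel, gently: never press the pin or its ring on the shaft with more than 35 N. Let go at the end and leave the other things on the bench where they are.

Things in the scene. Friction and masses are not known exactly. Their poses are not given: they have to be found in the camera images.
- bracket: Green bracket, bolted down, carrying a level steel stub shaft with a 76 mm gear (88 mm over the teeth). Origin on the bench below point hole_place. +z up; +x along the shaft, from its free end towards the gear. Shaft axis: y = 0, 100 mm high. Free end: flat tang 22 mm wide (y), 20 mm thick, top at 110 mm. The foot begins at x = 50 mm; below the tang is free space.
- hole_place (a point): NOMINAL centre of the hole's mouth, on the tang's top, 110 mm above the bench; axes as the bracket. The true hole (vertical, right through, 11.5 mm, edge broken 0.5 mm) is anywhere from -12 to +12 mm along x from here, not reported, exactly on y = 0: feel for it. Shaft, hole and gear are offset together and stay put when pushed.
- tang_top (a point): NOMINAL middle of the tang's flat top, 9 mm from hole_place along +x, offset together with the hole. Seen from the true hole centre: the free end face is 16 mm towards -x; the flat top runs 31 mm towards +x to a thin brass washer 44 mm across, which is look only, and the gear's face is at 34 mm.
- stand: Dark steel block 50 x 50 x 45 mm fixed to the bench, origin at the centre of its underside; a vertical 13 mm hole in the middle of its top holds the pin upright, its head resting on the block's top.
- pin: Plain steel linchpin, about 0.14 kg with ring. Origin at the centre of its tip, +z up to the head. Shank 10 mm thick, z = 0..36 mm, last 2 mm tapering to 8 mm. Head block 20 (x) x 18 (y) mm, z = 36..50, flat underside; on it a grip tab 20 (x) x 14 (y) mm, z = 50..78, best gripped across the 14 mm (along y). The open ring points to the pin's -x, which must point off the shaft's free end.
- pin_tip (a point): Centre of the tip of the pin's shank. With the pin fully home it is 74 mm above the bench (16 mm below the tang's underside).
- ring (a joint): Ring angle about its hinge, which runs along the pin's y at z = 43 mm: 0 = hanging along the shank, bar just under the tip (closed, a stop); 1.57 = straight out to the pin's -x; stop at 1.75. Starts at 1.45 to 1.7. Stiff (0.035 Nm, about 2 N at 20 mm from the hinge), stays where left. A push on the outer side of the legs closes it.
- ring_bar (a point): Middle of the bar of the ring, 46 mm from the hinge. Ring: 5 mm round wire, two legs with centres at the pin's y = +-20 mm, outside the tang, joined by the bar, whose corners are cut at 45 degrees over 10 mm.
- cup: white plastic cup, 72 mm across, 85 mm tall, open at the top; a bystander, leave it alone
- die_a: round dark steel threading die, 38 mm across, 11 mm tall; a bystander, leave it alone
- die_b: second round threading die, same size; a bystander, leave it alone
- die_c: third round threading die, same size; a bystander, leave it alone
- screwdriver: screwdriver lying on the bench; a bystander, leave it alone
- spanner: spanner lying on the bench; a bystander, leave it alone
- tapwrench: tap wrench, a 230 mm bar lying on the bench; a bystander, leave it alone
- bush: flanged brass bush, 52 mm across, 30 mm tall; a bystander, leave it alone

How it is judged:
By the outcome, as a careful person would: the job done as asked, in the order asked, and still so for the second after the job is handed in, with the robot touching nothing.
It also fails if it takes over 72 s, if anything falls off the work surface, if the arm or the gripper's body presses on something with over 40 N, if the wrist force passes 120 N, or if a joint passes its speed limit or range.

## Robot

A 6-joint arm with a two-finger parallel gripper is mounted at the origin on the work surface. World frame = base frame: x ahead of the robot, y to its left, z up, the work surface at z = 0. Lengths are in mm, angles in rad, forces in N, time in s.
With the tool pointing down it reaches from about 350 to 875 mm from the base axis. Payload 15.5 kg.
Tool frame: the origin (TCP) lies at the very end of the fingers, on their centre line; the grasp point (between the pads) lies 19 mm behind it; z points along the fingers, y is the direction in which the jaws open and shut (so a half turn about z gives the same grasp; the last joint's range is limited). The gripper opens to 85 mm and grips with 20 to 120 N. Pads are 22 mm wide; open, the fingers measure 114 mm over their backs; the gripper's body (76 mm by 85 mm) begins 54 mm behind the grasp point. The pads swing forward as they close: fully open they stand 13 mm farther back than shut.
Start: joints at [-1.21, 0.494, 1.345, -0, 1.302, -0.096], TCP at [275.675, -560.919, 231.277] pointing down, gripper open.
Joint ranges: [-2.91, 2.91], [-0.82, 2.16], [0.22, 2.67], [-1.22, 4.37], [0.12, 2.79], [-3.08, 3.08]. Speed limits (rad/s): [1.89, 1.89, 2.57, 3.01, 3.01, 3.01].

## Interface

Orientations are given as a unit quaternion [x, y, z, w].
In Python, from rig import sense, imaging, arm gives the robot as it stands.
- The arm moves only by the tool play_rows, never from a script. Its argument "motion" is text: rows parted by semicolons, each of 5 numbers parted by spaces: the closure, from 0 (fully open) to 1 (shut), then the shift along the tool's x, y, z in m, then the turn about the tool's z in rad. In form: fingers x y z spin; .... A call has exactly 8 rows; each row is the pose to reach, as a shift and turn from the pose commanded when the call began, along the tool's axes at that moment; what a row does not reach only later rows make up. A row lasts 1/10 s, in which the tool goes at most 50 mm and 8.59 degrees, less where a joint would pass 70% of its speed; a pose out of reach is approached as far as the arm can. A call with a gripper value outside its range is refused whole. The fingers move at their own pace and stop on an object; the grip force is fixed at half the most. Time passes only in rows, so rows that repeat a pose let the fingers close, or fill a call up. It gives the time, the measured TCP pose, the force and the opening at its end, in the units of the state.
- sense(): the state, without advancing time (a new reading comes with each control period).
- imaging.get_image(name): name is "scene" or "top"; returns (picture, depth): 480x640x3 uint8, red, green, blue; 480x640 float32, mm along the optical axis (not along the pixel's ray), 0 where there is no reading.
- imaging.camera_info(name): a dict with "fx", "fy", "cx", "cy" (pixels), "extrinsics" (4x4, takes a point from world to camera coordinates). Camera axes: x right, y down, z forward; pixel columns grow to the right and rows downward; lengths in mm; the calibration is good to about 2 mm. A picture is of the moment at which its call begins. camera_info takes no time and is no camera call.
- arm.close_job(): hands the job in, once; it reports no verdict.
The state is a dict: "t": time; "joint_positions": joint angles; "joint_velocities": joint speeds; "tau": joint torques, N m; "position": TCP position; "ee_rot": TCP orientation; "force": force on the tool from outside, world axes, zero at the start; "moment": the same for the moment, N m; "width": finger opening in mm.
Only numpy, scipy, OpenCV 4.12 (cv2) and the standard library are available. Lean on these libraries where they do the work, as an engineer would, in place of code of your own. Each camera call takes 0.05 s, during which the arm holds its last target.

## Working session

There is one attempt and no reset: what is moved stays moved. The work goes in short steps, Python scripts to look and compute and a tool call to move; the robot and the scene stay as the last step left them, time stands still between calls to the robot, and variables do not carry over. Pictures are saved under pics/ and viewed, and the job is handed in when it is done.

Besides the shell and the picture viewer there is one more tool, called as name(argument=value, ...), one argument or row to a line, values as JSON. play_rows: Moves the arm, as the interface text tells. Its arguments: {"type":"object","properties":{"motion":{"type":"string"}},"required":["motion"]}

```bash
ls -R . | head -50; mkdir -p pics; python3 - <<'E'
from rig import sense, imaging, arm
import cv2,numpy as np
s=sense();print(s)
for n in("scene","top"):
    im,d=imaging.get_image(n);cv2.imwrite(f"pics/{n}0.png",im[:,:,::-1]);np.savez(f"pics/{n}0.npz",im=im,d=d)
    print(n,imaging.camera_info(n))
E
```

```text
.:
pics

./pics:
{'t': 0.0, 'joint_positions': array([-1.20949472e+00,  4.94226085e-01,  1.34609929e+00,  4.23150080e-05,
        1.30251498e+00, -9.54904158e-02]), 'joint_velocities': array([-0.00102951, -0.0007778 , -0.00104484, -0.00090771, -0.00061649,
       -0.00158741]), 'tau': array([ 3.73706760e-03, -8.82155657e+01, -3.83871675e+01,  1.98301723e-04,
        1.01590718e-02,  5.85344765e-06]), 'position': array([ 275.56685739, -560.58364657,  230.68437168]), 'ee_rot': array([ 9.74031898e-01,  2.26409963e-01, -6.24520056e-05, -6.21051216e-04]), 'force': array([-0.31066441, -0.32136851, -0.50840822]), 'moment': array([-0.00759113, -0.01085646, -0.01538485]), 'width': 85.2436243841295}
scene {'fx': 592.8146005527705, 'fy': 592.8146005527705, 'cx': 315.85578344923124, 'cy': 244.7355431155456, 'extrinsics': array([[ 1.64885031e-01,  9.86291844e-01,  6.42853348e-03,
        -1.03335967e+02],
       [ 6.05328874e-01, -9.60467269e-02, -7.90159466e-01,
        -2.92238530e+02],
       [-7.78710396e-01,  1.34176845e-01, -6.12867598e-01,
         1.63894404e+03],
       [ 0.00000000e+00,  0.00000000e+00,  0.00000000e+00,
         1.00000000e+00]])}
top {'fx': 439.8624585332551, 'fy': 439.8624585332551, 'cx': 313.24109736942256, 'cy': 239.45424147418447, 'extrinsics': array([[ 2.89927393e-02, -9.99561564e-01, -6.00832428e-03,
        -1.65261989e+01],
       [-9.88853020e-01, -2.78028732e-02, -1.46276125e-01,
         5.92060884e+02],
       [ 1.46044943e-01,  1.01822952e-02, -9.89225553e-01,
         9.24920713e+02],
       [ 0.00000000e+00,  0.00000000e+00,  0.00000000e+00,
         1.00000000e+00]])}
```

View pics/scene0.png

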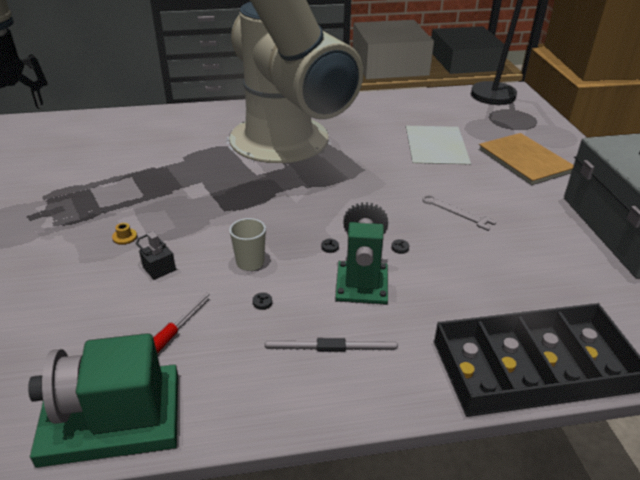

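View pics/top0.png

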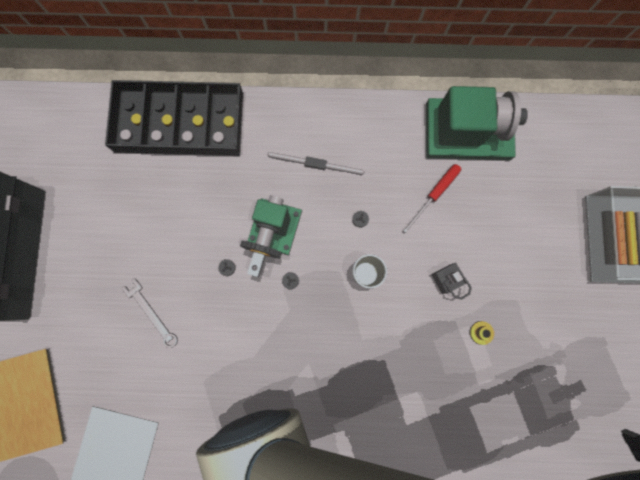

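The scene view shows the bracket at about (363,260) with its gear facing the robot, and the stand with the pin at about (157,255). In the top view the tang is near (257,265) and the stand near (451,278). I'll zoom in on both.

```bash
python3 - <<'E'
import cv2,numpy as np
t=cv2.imread("pics/top0.png");s=cv2.imread("pics/scene0.png")
r=lambda im,x,y,w,h,k:cv2.resize(im[y:y+h,x:x+w],None,fx=k,fy=k,interpolation=cv2.INTER_CUBIC)
a=r(t,220,190,80,100,5);b=r(t,420,250,60,60,6)
c=np.zeros((500,800,3),np.uint8);c[:a.shape[0],:400]=a;c[:360,420:780]=b;cv2.imwrite("pics/z1.png",c)
a=r(s,325,195,80,110,5);b=r(s,125,220,60,65,6)
c=np.zeros((550,800,3),np.uint8);c[:a.shape[0],:400]=a;c[:390,420:780]=b;cv2.imwrite("pics/z2.png",c)
E
```

```text
(no output)
```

View pics/z1.png

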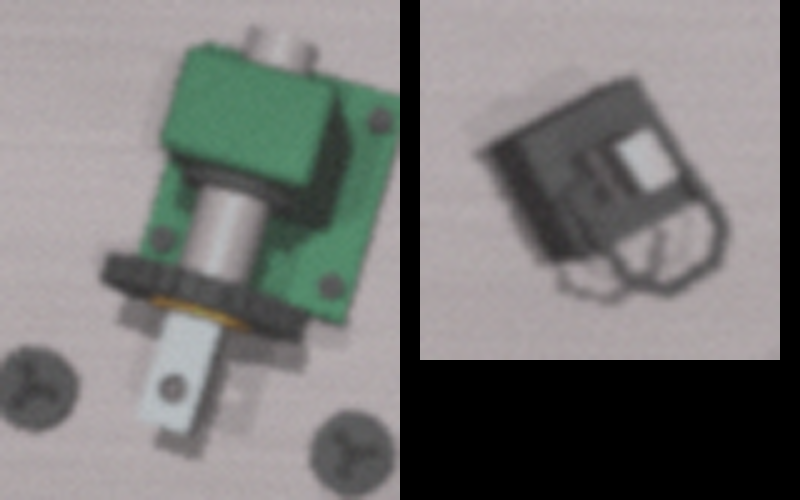

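View pics/z2.png

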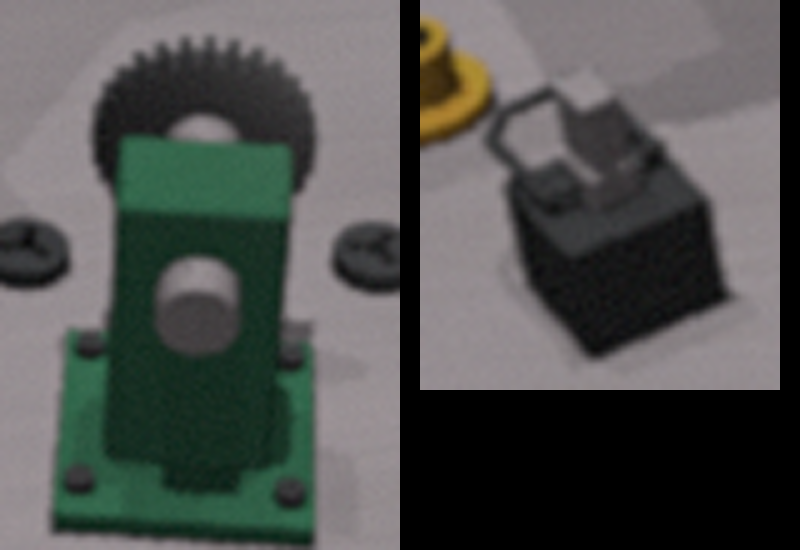

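```bash
cat > h.py <<'E'
import cv2,numpy as np
from rig import imaging
def ray(n,u,v,z):
    c=imaging.camera_info(n);E=c["extrinsics"];R=E[:3,:3];t=E[:3,3]
    C=-R.T@t;d=R.T@np.array([(u-c["cx"])/c["fx"],(v-c["cy"])/c["fy"],1.]);return C+d*(z-C[2])/d[2]
def proj(n,p):
    c=imaging.camera_info(n);E=c["extrinsics"];q=E[:3,:3]@np.asarray(p,float)+E[:3,3]
    return np.array([c["fx"]*q[0]/q[2]+c["cx"],c["fy"]*q[1]/q[2]+c["cy"]])
E
python3 - <<'E'
from h import *
t=np.load("pics/top0.npz");im=t["im"];d=t["d"]
g=cv2.cvtColor(im,cv2.COLOR_RGB2GRAY).astype(int)
print("tang");print(g[248:280,244:270])
print("pin");print(g[268:290,446:470])
print("depth tang\n",d[252:276:3,246:266:2].round()); print(d[270:286:2,450:468:2].round())
E
```

```text
tang
[[ 99  74  62  54  55  54  62  67  66  66  64  72  79  89  84  79  84  82
   84  81  73  71  74  77  76  73]
 [142 108  82  75  69  66  71  80  83  71  74  76  78  79  81  80  85  87
   84  78  74  66  70  77  75  67]
 [147 122 110 108 104  91  91  97  97  96  96  92  89  86  81  84  80  81
   81  77  68  68  71  78  75  64]
 [131 118 113 112 110 106  97  93  89  96 106 112 115 111 111 104  91  81
   77  74  72  69  71  74  73  64]
 [125 114 115 115 111 109 103 101 101 114 136 136 135 131 124 128 122 112
  100  94  82  73  67  67  66  66]
 [122 114 115 111 111 107 105 105 114 143 167 172 172 161 148 141 137 132
  125 123 115  94  78  69  64  64]
 [125 117 115 113 111 105 101 106 131 160 182 185 183 183 181 175 170 163
  146 129 114 104  97  82  70  61]
 [153 137 130 123 112 106 106 113 137 169 182 188 187 186 185 185 186 181
  172 149 105  85  84  79  76  71]
 [167 163 159 148 127 115 112 118 146 178 182 187 184 184 186 185 182 186
  180 153 104  86  87  83  81  74]
 [172 173 171 165 153 141 129 135 162 180 185 189 186 188 186 186 187 187
  172 136  96  88  92  93  94  91]
 [172
[... 4894 characters left out ...]
008.    0. 1005.  897.  896.  895.  896.  908. 1006.]
 [1004. 1008.  897.  900. 1006. 1008.  895.  895. 1005. 1008.]
 [1007.  896.  894.  892. 1003.  897.  895.  904. 1005. 1003.]
 [1002.  893.  891.  895.  896.  892.  894. 1001. 1005. 1003.]]
[[ 956.  957.  959.  958.  958.  956. 1001. 1004.  997.]
 [ 957.  951.  929.  914.  913.  949.  947. 1001. 1002.]
 [ 938.  915.  913.  914.  916.  915.  943. 1003.  998.]
 [ 937.  923.  912.  914.  912.  915.  947.  945. 1001.]
 [ 943.  931.  918.  913.    0.  914.  911.  942. 1000.]
 [ 946.  940.  925.  913.  910.  910.  953.  954.  940.]
 [ 952.  939.  934.  923.  955.  951.  954.  950.  946.]
 [ 953.  952.  949.  955.  950.  953.  950.  953.  998.]]
```

```bash
python3 - <<'E'
from h import *
t=np.load("pics/top0.npz");im=t["im"];d=t["d"]
g=cv2.cvtColor(im,cv2.COLOR_RGB2GRAY).astype(float)
# hole
w=np.clip(180-g[262:274,250:260],0,None);w[w<15]=0
# restrict to disc
vv,uu=np.mgrid[262:274,250:260];m=(np.hypot(uu-254,vv-267.3)<4.6);w=w*m
hu,hv=(w*uu).sum()/w.sum(),(w*vv).sum()/w.sum();print("hole px",hu,hv,"eq diam",w.sum()/70)
H=ray("top",hu,hv,110);print("hole",H)
# tab top: upsample & threshold
def rect(x0,y0,x1,y1,thr,k=8,extra=None):
    sub=cv2.resize(g[y0:y1,x0:x1],None,fx=k,fy=k,interpolation=cv2.INTER_CUBIC)
    m=(sub>thr).astype(np.uint8)
    n,l,st,c=cv2.connectedComponentsWithStats(m)
    return m,l,st,c,k
m,l,st,c,k=rect(449,269,464,283,128)
i=1+st[1:,4].argmax() if False else l[7*8,10*8];
cs,_=cv2.findContours((l==i).astype(np.uint8),cv2.RETR_EXTERNAL,cv2.CHAIN_APPROX_NONE)
b=cv2.boxPoints(cv2.minAreaRect(max(cs,key=cv2.contourArea)))
b=(b+0.5)/k-0.5+[449,269];P=np.array([ray("top",u,v,87)[:2] for u,v in b]);print("tab",P.round(1),P.mean(0));e=P-np.roll(P,1,0);print(np.hypot(*e.T),np.degrees(np.arctan2(e[:,1],e[:,0])))
# tang edges: per-row left/right edges from transition at rows 256..272 projected z=110
L=[];R=[]
for v in range(257,272):
    row=g[v]
    # right edge: crossing 140 
    u=np.arange(258,266)
    r=row[258:266]; j=np.where((r[:-1]>=138)&(r[1:]<138))[0]
    if len(j): j=j[0];R.append(ray("top",258+j+(r[j]-138)/(r[j]-r[j+1]),v,110)[:2])
R=np.array(R);vx,vy,x0,y0=cv2.fitLine(R.astype(np.float32),cv2.DIST_HUBER,0,.01,.01).ravel();print("right edge dir",np.degrees(np.arctan2(vy,vx)),"hole dist",(H[0]-x0)*(-vy)+(H[1]-y0)*vx)
for n,(u,v) in dict(rearstub_mid=(220+281/5,190+50/5),).items(): print(n,ray("top",u,v,110))
# scene
s=np.load("pics/scene0.npz")
for p in (H,): print("hole in scene",proj("scene",p))
print("tab in scene",proj("scene",[*P.mean(0),87]))
E
```

```text
hole px 254.08419243986253 267.28293241695303 eq diam 24.942857142857143
hole [521.97200676 118.16995713 110.        ]
tab [[ 521.7 -290. ]
 [ 529.4 -301.7]
 [ 512.6 -312.3]
 [ 504.9 -300.6]] [ 517.17301427 -301.1653251 ]
[19.83380502 14.01668076 19.85662234 13.97691816] [  32.32995462  -56.45906692 -147.78346541  123.45098341]
right edge dir -14.389091 hole dist 11.175813473540781
rearstub_mid [663.12637472  79.02142047 110.        ]
hole in scene [366.0484791  207.31630316]
tab in scene [152.64728764 234.87852033]
```

```bash
cat >> h.py <<'E'
from rig import sense
from scipy.spatial.transform import Rotation as Rr
def to(target,yaw_deg):
    s=sense();R=Rr.from_quat(s["ee_rot"]).as_matrix();p=s["position"]
    yaw=np.degrees(np.arctan2(R[1,0],R[0,0]))
    print("t",round(s["t"],2),"p",p.round(2),"yaw",yaw.round(2),"R z",R[:,2].round(4),"F",s["force"].round(2),"M",s["moment"].round(3),"w",s["width"].round(2),"q",s["joint_positions"].round(2))
    sh=R.T@(np.asarray(target)-p); print("shift m",(sh/1000).round(4),"spin",round(-np.radians(yaw_deg-yaw),4))
E
python3 -c "
from h import *
to([517.2,-301.2,140],32.3)"
```

```text
Traceback (most recent call last):
  File "h.py", line 14, in to
    print("t",round(s["t"],2),"p",p.round(2),"yaw",yaw.round(2),"R z",R[:,2].round(4),"F",s["force"].round(2),"M",s["moment"].round(3),"w",s["width"].round(2),"q",s["joint_positions"].round(2))
                                                                                                                                           ^^^^^^^^^^^^^^^^
AttributeError: 'float' object has no attribute 'round'
```

```bash
sed -i 's/s\["width"\].round(2)/round(s["width"],2)/' h.py
python3 -c "
from h import *
to([517.2,-301.2,140],32.3)"
```

```text
t 0.1 p [ 275.58 -560.62  230.76] yaw 26.17 R z [-4.e-04  1.e-03 -1.e+00] F [ 0.58  0.26 -0.08] M [-0.014 -0.03   0.06 ] w 85.45 q [-1.21  0.49  1.35  0.    1.3  -0.1 ]
shift m [ 0.3313 -0.1261  0.0909] spin -0.1069
```

play_rows(
  motion="0.4 0.331 -0.126 0.04 -0.107; 0.4 0.331 -0.126 0.06 -0.107; 0.4 0.331 -0.126 0.091 -0.107; 0.4 0.331 -0.126 0.091 -0.107; 0.4 0.331 -0.126 0.091 -0.107; 0.4 0.331 -0.126 0.091 -0.107; 0.4 0.331 -0.126 0.091 -0.107; 0.4 0.331 -0.126 0.091 -0.107",
)

```text
t: 0.9
position: [518.8, -298.1, 138.6]
ee_rot: [0.96, 0.28, -0.0, -0.001]
force: [0.5, -0.2, -0.3]
width: 50.9
```

```bash
python3 -c "
from h import *
to([517.2,-301.2,90],32.3)
for n in('scene','top'):
    im,d=imaging.get_image(n)
    x,y=(100,160) if n=='scene' else (400,220)
    cv2.imwrite('pics/a_%s.png'%n,cv2.resize(im[y:y+130,x:x+130,::-1],None,fx=4,fy=4,interpolation=cv2.INTER_CUBIC))
"
```

```text
t 0.9 p [ 518.85 -298.06  138.63] yaw 32.47 R z [-0.0015  0.0019 -1.    ] F [ 0.48 -0.16 -0.26] M [-0.018 -0.005 -0.025] w 50.92 q [-0.62  0.56  1.52  0.    1.07  0.38]
shift m [-0.0031  0.0019  0.0486] spin 0.0029
```

View pics/a_scene.png

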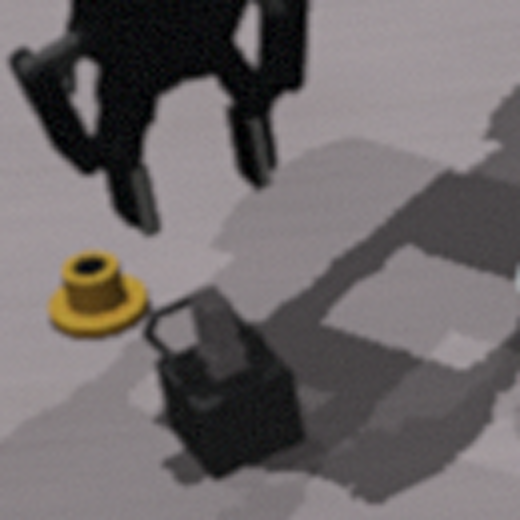

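View pics/a_top.png

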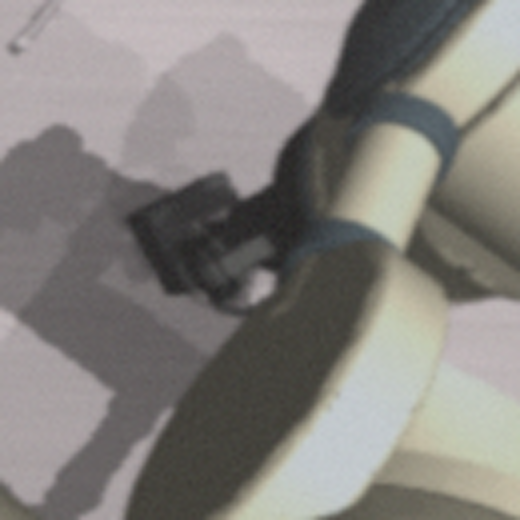

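The fingers are open and straddle the tab above the stand. The scene crop shows the pin tab at about (220,320) with the fingers behind and above it. Next I descend and let the arm settle.

play_rows(
  motion="0.5 0 0 0.015 0; 0.5 0 0 0.03 0; 0.5 0 0 0.04 0; 0.5 0 0 0.04 0; 0.5 0 0 0.04 0; 0.5 0 0 0.04 0; 0.5 0 0 0.04 0; 0.5 0 0 0.04 0",
)

```text
t: 1.8
position: [517.3, -302.0, 100.7]
ee_rot: [0.961, 0.278, 0.0, 0.0]
force: [-0.1, -0.2, -0.1]
width: 42.7
```

```bash
python3 -c "
from h import *
to([517.2,-301.2,62],32.3)
for n in('scene','top'):
    im,d=imaging.get_image(n)
    x,y=(100,180) if n=='scene' else (400,220)
    cv2.imwrite('pics/b_%s.png'%n,cv2.resize(im[y:y+100,x:x+100,::-1],None,fx=6,fy=6,interpolation=cv2.INTER_CUBIC))
"
```

```text
t 1.8 p [ 517.32 -301.99  100.72] yaw 32.3 R z [ 5.e-04 -4.e-04 -1.e+00] F [-0.14 -0.18 -0.13] M [ 0.013 -0.028 -0.001] w 42.72 q [-0.63  0.61  1.55 -0.    0.98  0.38]
shift m [ 0.0003 -0.0008  0.0387] spin 0.0001
```

View pics/b_scene.png

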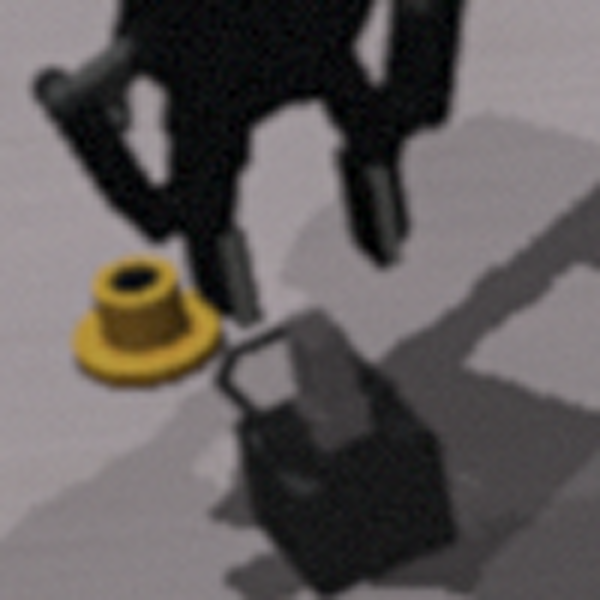

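play_rows(
  motion="0.5 0 -0.0008 0.012 0; 0.5 0 -0.0008 0.024 0; 0.5 0 -0.0008 0.034 0; 0.6 0 -0.0008 0.038 0; 0.7 0 -0.0008 0.038 0; 0.7 0 -0.0008 0.038 0; 0.7 0 -0.0008 0.038 0; 0.7 0 -0.0008 0.038 0",
)

```text
t: 2.7
position: [516.9, -301.3, 62.7]
ee_rot: [0.961, 0.278, 0.0, 0.0]
force: [-0.4, -1.2, 0.8]
width: 25.7
```

```bash
python3 -c "
from h import *
to([517.2,-301.2,62],32.3)
for n in('scene','top'):
    im,d=imaging.get_image(n)
    x,y=(100,180) if n=='scene' else (400,220)
    cv2.imwrite('pics/c_%s.png'%n,cv2.resize(im[y:y+100,x:x+100,::-1],None,fx=6,fy=6,interpolation=cv2.INTER_CUBIC))
"
```

```text
t 2.7 p [ 516.92 -301.29   62.67] yaw 32.3 R z [ 5.e-04 -4.e-04 -1.e+00] F [-0.45 -1.19  0.78] M [-0.006  0.055  0.013] w 25.7 q [-0.63  0.66  1.58  0.    0.9   0.38]
shift m [0.0003 0.0001 0.0007] spin 0.0
```

View pics/c_scene.png

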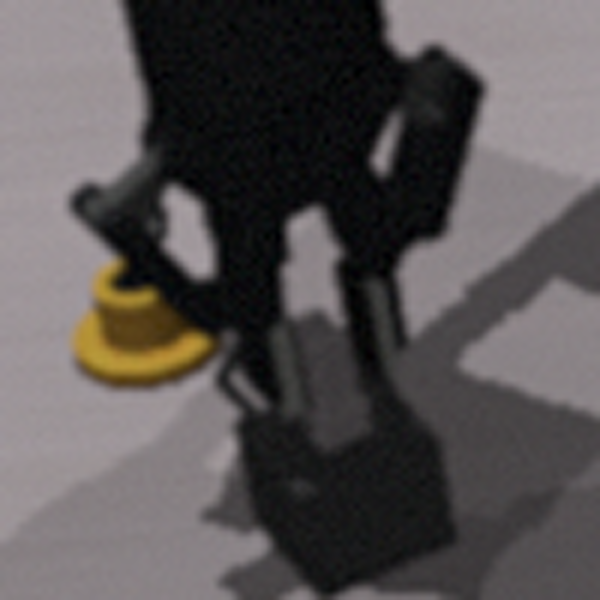

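play_rows(
  motion="0.76 0 0 0 0; 0.76 0 0 0 0; 0.8 0 0 0 0; 0.8 0 0 0 0; 0.82 0 0 0 0; 0.82 0 0 0 0; 0.83 0 0 0 0; 0.83 0 0 0 0",
)

```text
t: 3.6
position: [516.8, -301.2, 62.3]
ee_rot: [0.961, 0.278, 0.0, 0.0]
force: [1.6, -2.1, -0.1]
width: 14.6
```

```bash
python3 -c "
from h import *
to([517.2,-301.2,62],32.3)
"
```

```text
t 3.6 p [ 516.84 -301.25   62.33] yaw 32.3 R z [ 2.e-04 -1.e-04 -1.e+00] F [ 1.57 -2.09 -0.13] M [-0.236 -0.222  0.031] w 14.58 q [-0.63  0.66  1.58  0.    0.9   0.38]
shift m [0.0003 0.0002 0.0003] spin 0.0
```

play_rows(
  motion="0.9 0 0.0003 0 0; 1 0 0.0003 0 0; 1 0 0.0003 0 0; 1 0 0.0003 0 0; 1 0 0.0003 0 0; 1 0 0.0003 0 0; 1 0 0.0003 0 0; 1 0 0.0003 0 0",
)

```text
t: 4.4
position: [516.8, -301.2, 62.5]
ee_rot: [0.961, 0.278, -0.0, -0.0]
force: [-0.2, 1.1, 4.3]
width: 13.3
```

```bash
python3 -c "
from h import *
to([517.2,-301.2,62],32.3)
"
```

```text
t 4.4 p [ 516.84 -301.22   62.46] yaw 32.3 R z [-1.e-04  3.e-04 -1.e+00] F [-0.19  1.09  4.28] M [ 0.214  0.059 -0.049] w 13.28 q [-0.63  0.66  1.58  0.    0.9   0.38]
shift m [0.0003 0.0002 0.0005] spin 0.0001
```

play_rows(
  motion="1 0 0 -0.012 0; 1 0 0 -0.028 0; 1 0 0 -0.048 0; 1 0 0 -0.07 0; 1 0 0 -0.09 0; 1 0 0 -0.11 0; 1 0 0 -0.122 0; 1 0 0 -0.122 0",
)

```text
t: 5.2
position: [517.4, -301.7, 186.0]
ee_rot: [0.961, 0.278, 0.001, 0.001]
force: [-0.2, -0.2, -3.0]
width: 12.8
```

```bash
python3 -c "
from h import *
to([522,118.2,178],-15)
im,d=imaging.get_image('scene')
x,y=100,130
cv2.imwrite('pics/d_scene.png',cv2.resize(im[y:y+120,x:x+120,::-1],None,fx=5,fy=5,interpolation=cv2.INTER_CUBIC))
"
```

```text
t 5.2 p [ 517.38 -301.74  186.02] yaw 32.31 R z [ 0.002  -0.0014 -1.    ] F [-0.24 -0.25 -2.96] M [ 0.01  -0.001  0.011] w 12.82 q [-0.63  0.5   1.47  0.    1.17  0.38]
shift m [ 0.2283 -0.3525  0.0074] spin 0.8256
```

View pics/d_scene.png

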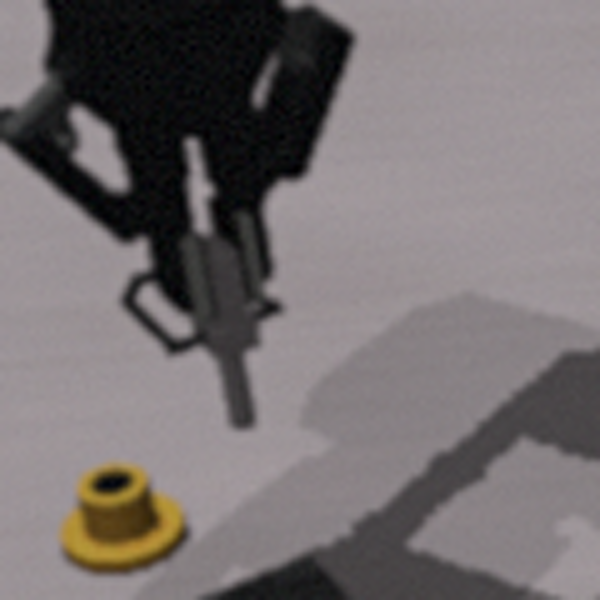

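play_rows(
  motion="1 0.023 -0.035 0 0.08; 1 0.052 -0.08 0 0.18; 1 0.08 -0.124 0 0.28; 1 0.108 -0.168 0 0.4; 1 0.136 -0.212 0 0.5; 1 0.163 -0.255 0 0.6; 1 0.185 -0.29 0 0.7; 1 0.2 -0.312 0 0.78",
)

```text
t: 6.05
position: [517.8, 72.4, 183.2]
ee_rot: [0.994, -0.109, -0.001, -0.0]
force: [-0.8, -0.8, -1.8]
width: 12.6
```

```bash
python3 -c "
from h import *
to([522,118.2,180],-15)
"
```

```text
t 6.05 p [517.83  72.36 183.19] yaw -12.53 R z [-2.3e-03  5.0e-04 -1.0e+00] F [-0.75 -0.75 -1.8 ] M [-0.002  0.014  0.011] w 12.6 q [0.02 0.41 1.65 0.   1.08 1.81]
shift m [-0.0059 -0.0457  0.0032] spin 0.0432
```

play_rows(
  motion="1 -0.003 -0.02 0 0.02; 1 -0.006 -0.036 0 0.045; 1 -0.008 -0.045 0 0.045; 1 -0.008 -0.048 0 0.045; 1 -0.008 -0.048 0 0.045; 1 -0.008 -0.048 0 0.045; 1 -0.008 -0.048 0 0.045; 1 -0.008 -0.048 0 0.045",
)

```text
t: 6.85
position: [521.7, 117.2, 184.3]
ee_rot: [0.991, -0.131, 0.0, 0.0]
force: [-0.1, 0.3, -1.6]
width: 13.0
```

```bash
python3 -c "
from h import *
to([522,118.2,168],-15)
for n in('scene','top'):
    im,d=imaging.get_image(n)
    x,y=(310,120) if n=='scene' else (210,190)
    cv2.imwrite('pics/e_%s.png'%n,cv2.resize(im[y:y+120,x:x+120,::-1],None,fx=5,fy=5,interpolation=cv2.INTER_CUBIC))
"
```

```text
t 6.85 p [521.73 117.24 184.31] yaw -15.0 R z [ 0. -0. -1.] F [-0.14  0.29 -1.55] M [ 0.004 -0.021  0.032] w 12.97 q [ 0.11  0.42  1.63 -0.    1.09  1.94]
shift m [ 0.     -0.001   0.0163] spin -0.0
```

View pics/e_scene.png

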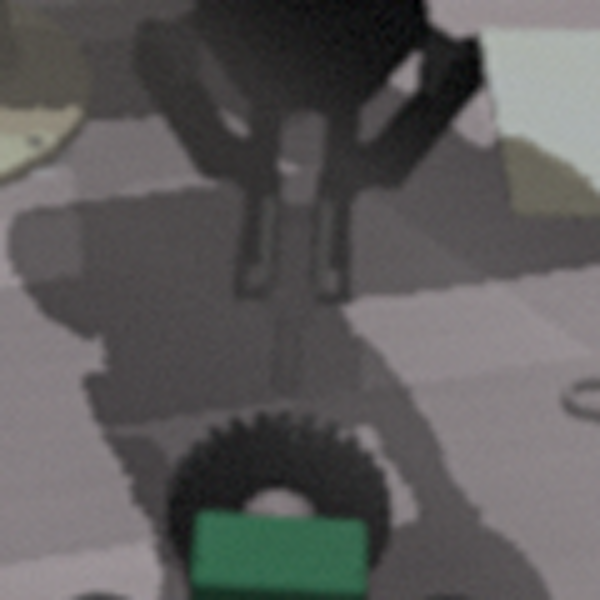

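View pics/e_top.png

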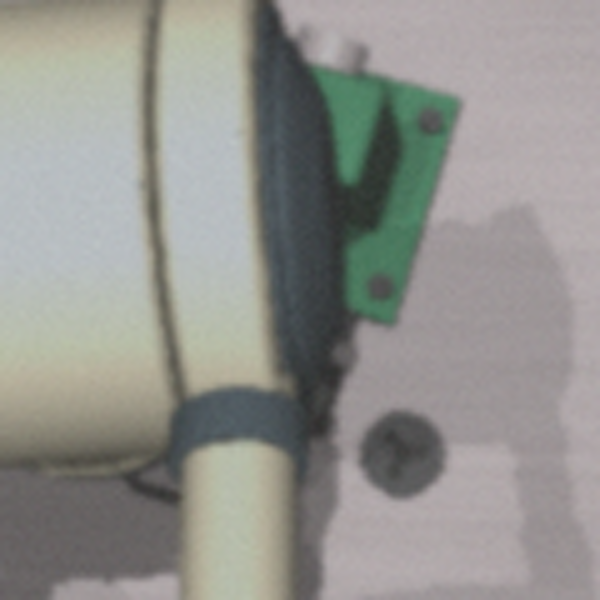

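play_rows(
  motion="1 0 -0.001 0.004 0; 1 0 -0.001 0.008 0; 1 0 -0.001 0.012 0; 1 0 -0.001 0.015 0; 1 0 -0.001 0.017 0; 1 0 -0.001 0.018 0; 1 0 -0.001 0.018 0; 1 0 -0.001 0.018 0",
)

```text
t: 7.75
position: [522.0, 118.8, 166.4]
ee_rot: [0.991, -0.13, 0.0, -0.0]
force: [0.4, -0.6, -2.2]
width: 13.0
```

play_rows(
  motion="1 0 0 0.0005 0; 1 0 0 0.001 0; 1 0 0 0.0015 0; 1 0 0 0.002 0; 1 0 0 0.0025 0; 1 0 0 0.003 0; 1 0 0 0.003 0; 1 0 0 0.003 0",
)

```text
t: 8.55
position: [522.0, 118.8, 163.3]
ee_rot: [0.991, -0.13, 0.0, -0.0]
force: [0.1, -0.0, -0.9]
width: 13.0
```

```bash
python3 -c "
from h import *
to([522,118.2,168],-15)
"
```

```text
t 8.55 p [521.96 118.75 163.29] yaw -14.96 R z [ 0.  0. -1.] F [ 0.06 -0.03 -0.93] M [-0.005  0.009  0.036] w 12.95 q [0.11 0.45 1.65 0.   1.04 1.94]
shift m [ 0.0002  0.0005 -0.0047] spin 0.0006
```

play_rows(
  motion="1 0 0.0005 0.0003 0; 1 0 0.0005 0.0006 0; 1 0 0.0005 0.0009 0; 1 0 0.0005 0.0012 0; 1 0 0.0005 0.0015 0; 1 0 0.0005 0.0015 0; 1 0 0.0005 0.0015 0; 1 0 0.0005 0.0015 0",
)

```text
t: 9.35
position: [521.8, 118.3, 161.8]
ee_rot: [0.991, -0.13, -0.0, -0.0]
force: [0.3, 0.1, -1.7]
width: 13.0
```

play_rows(
  motion="1 0 0 0.0003 0; 1 0 0 0.0006 0; 1 0 0 0.0009 0; 1 0 0 0.0012 0; 1 0 0 0.0015 0; 1 0 0 0.0015 0; 1 0 0 0.0015 0; 1 0 0 0.0015 0",
)

```text
t: 10.15
position: [521.8, 118.3, 160.3]
ee_rot: [0.991, -0.13, -0.0, -0.0]
force: [-0.8, 1.0, -1.2]
width: 13.1
```

play_rows(
  motion="1 0 0 0.0004 0; 1 0 0 0.0008 0; 1 0 0 0.0012 0; 1 0 0 0.0016 0; 1 0 0 0.002 0; 1 0 0 0.002 0; 1 0 0 0.002 0; 1 0 0 0.002 0",
)

```text
t: 10.95
position: [521.8, 118.3, 158.3]
ee_rot: [0.991, -0.13, -0.0, -0.0]
force: [0.4, -0.1, -2.1]
width: 12.6
```

```bash
python3 -c "
from h import *
to([522,118.2,168],-15)
im,d=imaging.get_image('scene')
x,y=(310,140)
cv2.imwrite('pics/f_scene.png',cv2.resize(im[y:y+100,x:x+100,::-1],None,fx=6,fy=6,interpolation=cv2.INTER_CUBIC))
"
```

```text
t 10.95 p [521.8  118.27 158.28] yaw -14.97 R z [-1.e-04  0.e+00 -1.e+00] F [ 0.35 -0.06 -2.07] M [-0.053 -0.079  0.007] w 12.63 q [0.11 0.46 1.66 0.   1.03 1.94]
shift m [ 0.0002  0.     -0.0097] spin 0.0006
```

View pics/f_scene.png

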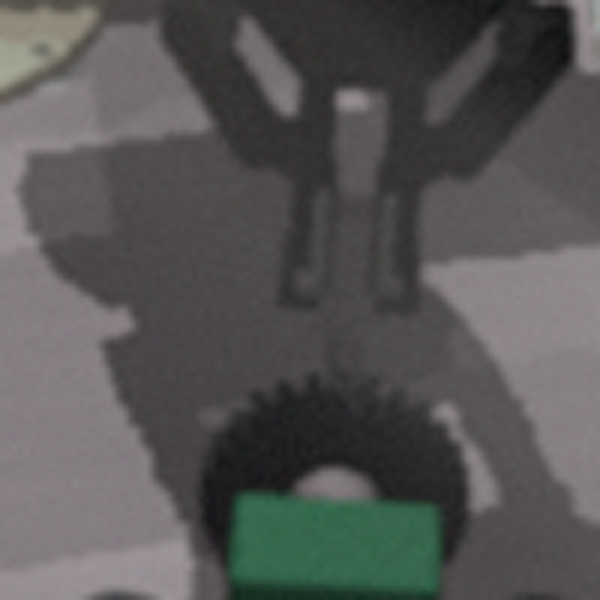

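play_rows(
  motion="1 0 0 0.0005 0; 1 0 0 0.001 0; 1 0 0 0.0015 0; 1 0 0 0.002 0; 1 0 0 0.0025 0; 1 0 0 0.003 0; 1 0 0 0.003 0; 1 0 0 0.003 0",
)

```text
t: 11.8
position: [521.8, 118.2, 155.3]
ee_rot: [0.991, -0.13, -0.0, 0.0]
force: [-0.4, -0.6, -2.6]
width: 12.8
```

```bash
python3 -c "
from h import *
to([522,118.2,168],-15)
"
```

```text
t 11.8 p [521.82 118.24 155.26] yaw -14.96 R z [-0. -0. -1.] F [-0.39 -0.64 -2.64] M [-0.053 -0.067  0.006] w 12.75 q [ 0.11  0.46  1.66 -0.    1.02  1.94]
shift m [ 0.0002 -0.     -0.0127] spin 0.0006
```

play_rows(
  motion="1 0 0 0.0007 0; 1 0 0 0.0014 0; 1 0 0 0.0021 0; 1 0 0 0.0028 0; 1 0 0 0.0035 0; 1 0 0 0.0042 0; 1 0 0 0.005 0; 1 0 0 0.005 0",
)

```text
t: 12.6
position: [521.8, 118.2, 150.2]
ee_rot: [0.991, -0.13, -0.0, 0.0]
force: [0.7, -0.8, -1.4]
width: 13.2
```

```bash
python3 -c "
from h import *
to([522,118.2,168],-15)
"
```

```text
t 12.6 p [521.81 118.25 150.17] yaw -14.97 R z [-1.e-04 -0.e+00 -1.e+00] F [ 0.67 -0.8  -1.44] M [-0.102 -0.114  0.003] w 13.21 q [ 0.11  0.47  1.66 -0.    1.01  1.94]
shift m [ 0.0002 -0.     -0.0178] spin 0.0006
```

play_rows(
  motion="1 0.0003 0.0002 0.0007 0; 1 0.0003 0.0002 0.0014 0; 1 0.0003 0.0002 0.0021 0; 1 0.0003 0.0002 0.0028 0; 1 0.0003 0.0002 0.0035 0; 1 0.0003 0.0002 0.0042 0; 1 0.0003 0.0002 0.005 0; 1 0.0003 0.0002 0.006 0",
)

```text
t: 13.4
position: [522.1, 118.0, 144.2]
ee_rot: [0.991, -0.13, 0.0, -0.0]
force: [0.1, -0.9, -3.0]
width: 13.0
```

```bash
python3 -c "
from h import *
to([522,118.2,168],-15)
"
```

```text
t 13.4 p [522.08 118.   144.21] yaw -14.97 R z [ 0.  0. -1.] F [ 0.11 -0.91 -3.02] M [-0.028  0.002  0.015] w 12.96 q [0.11 0.48 1.67 0.   1.   1.94]
shift m [-0.0001 -0.0002 -0.0238] spin 0.0006
```

Moments dropped, so the correction worked. I keep going down.

play_rows(
  motion="1 0 0 0.0007 0; 1 0 0 0.0014 0; 1 0 0 0.0021 0; 1 0 0 0.0028 0; 1 0 0 0.0035 0; 1 0 0 0.0042 0; 1 0 0 0.005 0; 1 0 0 0.006 0",
)

```text
t: 14.2
position: [522.1, 118.0, 138.2]
ee_rot: [0.991, -0.13, 0.0, -0.0]
force: [-0.2, -0.9, -1.0]
width: 13.0
```

play_rows(
  motion="1 0 0 0.0007 0; 1 0 0 0.0014 0; 1 0 0 0.0021 0; 1 0 0 0.0028 0; 1 0 0 0.0035 0; 1 0 0 0.0042 0; 1 0 0 0.005 0; 1 0 0 0.006 0",
)

```text
t: 15.0
position: [522.1, 118.0, 132.2]
ee_rot: [0.991, -0.13, 0.0, -0.0]
force: [0.7, 0.3, -1.6]
width: 13.1
```

```bash
python3 -c "
from h import *
to([522,118.2,168],-15)
"
```

```text
t 15.0 p [522.06 117.99 132.21] yaw -14.96 R z [ 0.  0. -1.] F [ 0.73  0.3  -1.65] M [-0.046 -0.024  0.036] w 13.07 q [0.11 0.49 1.68 0.   0.97 1.94]
shift m [-0.0001 -0.0002 -0.0358] spin 0.0006
```

Home is expected at a TCP height of about 127.5, so I take fine steps from here.

play_rows(
  motion="1 0 0 0.0005 0; 1 0 0 0.001 0; 1 0 0 0.0015 0; 1 0 0 0.002 0; 1 0 0 0.0025 0; 1 0 0 0.003 0; 1 0 0 0.003 0; 1 0 0 0.003 0",
)

```text
t: 15.8
position: [522.1, 118.0, 129.3]
ee_rot: [0.991, -0.13, 0.0, -0.0]
force: [0.4, -0.5, -1.5]
width: 12.6
```

play_rows(
  motion="1 0 0 0.0002 0; 1 0 0 0.0004 0; 1 0 0 0.0006 0; 1 0 0 0.0008 0; 1 0 0 0.001 0; 1 0 0 0.001 0; 1 0 0 0.001 0; 1 0 0 0.001 0",
)

```text
t: 16.6
position: [522.1, 118.0, 128.3]
ee_rot: [0.991, -0.13, -0.0, -0.0]
force: [-0.2, -0.3, -1.9]
width: 12.9
```

```bash
python3 -c "
from h import *
to([522,118.2,168],-15)
"
```

```text
t 16.6 p [522.06 117.99 128.26] yaw -14.97 R z [-0.  0. -1.] F [-0.17 -0.29 -1.95] M [0.012 0.038 0.036] w 12.91 q [0.11 0.5  1.68 0.   0.96 1.94]
shift m [-0.0001 -0.0002 -0.0397] spin 0.0006
```

play_rows(
  motion="1 0 0 0.0001 0; 1 0 0 0.0002 0; 1 0 0 0.0003 0; 1 0 0 0.0004 0; 1 0 0 0.0005 0; 1 0 0 0.0005 0; 1 0 0 0.0005 0; 1 0 0 0.0005 0",
)

```text
t: 17.4
position: [522.1, 118.0, 127.8]
ee_rot: [0.991, -0.13, -0.0, -0.0]
force: [0.3, 0.5, -1.5]
width: 12.7
```

play_rows(
  motion="1 0 0 0.0001 0; 1 0 0 0.0002 0; 1 0 0 0.0003 0; 1 0 0 0.0004 0; 1 0 0 0.0005 0; 1 0 0 0.0005 0; 1 0 0 0.0005 0; 1 0 0 0.0005 0",
)

```text
t: 18.2
position: [522.1, 118.0, 127.5]
ee_rot: [0.991, -0.13, 0.0, -0.0]
force: [-1.8, -0.5, 6.7]
width: 12.7
```

play_rows(
  motion="1 0 0 0.0001 0; 1 0 0 0.0002 0; 1 0 0 0.0002 0; 1 0 0 0.0002 0; 1 0 0 0.0002 0; 1 0 0 0.0002 0; 1 0 0 0.0002 0; 1 0 0 0.0002 0",
)

```text
t: 19.0
position: [522.1, 118.0, 127.4]
ee_rot: [0.991, -0.13, 0.0, -0.0]
force: [-3.5, -0.1, 8.9]
width: 12.8
```

```bash
python3 -c "
from h import *
to([522,118.2,168],-15)
"
```

```text
t 19.0 p [522.12 117.98 127.41] yaw -14.96 R z [ 3.e-04 -0.e+00 -1.e+00] F [-3.45 -0.13  8.88] M [-0.075  0.526 -0.006] w 12.82 q [ 0.11  0.5   1.69 -0.    0.96  1.94]
shift m [-0.0002 -0.0002 -0.0406] spin 0.0007
```

play_rows(
  motion="0.8 0 0 0 0; 0.7 0 0 0 0; 0.7 0 0 0 0; 0.65 0 0 0 0; 0.6 0 0 -0.004 0; 0.6 0 0 -0.015 0; 0.6 0 0 -0.03 0; 0.6 0 0 -0.045 0",
)

```text
t: 19.8
position: [522.1, 118.0, 173.4]
ee_rot: [0.991, -0.13, 0.0, -0.0]
force: [-0.1, 0.1, -0.6]
width: 34.2
```

```bash
python3 -c "
from h import *
c,s=np.cos(np.radians(-15)),np.sin(np.radians(-15))
to([522.1-70*c,118-70*s,175],-15)
im,d=imaging.get_image('scene')
x,y=(310,120)
cv2.imwrite('pics/g_scene.png',cv2.resize(im[y:y+120,x:x+120,::-1],None,fx=5,fy=5,interpolation=cv2.INTER_CUBIC))
"
```

```text
t 19.8 p [522.14 118.01 173.38] yaw -14.96 R z [ 3.e-04  0.e+00 -1.e+00] F [-0.14  0.13 -0.59] M [ 0.    -0.002 -0.039] w 34.15 q [0.11 0.44 1.64 0.   1.07 1.94]
shift m [-0.07   -0.     -0.0016] spin 0.0006
```

View pics/g_scene.png

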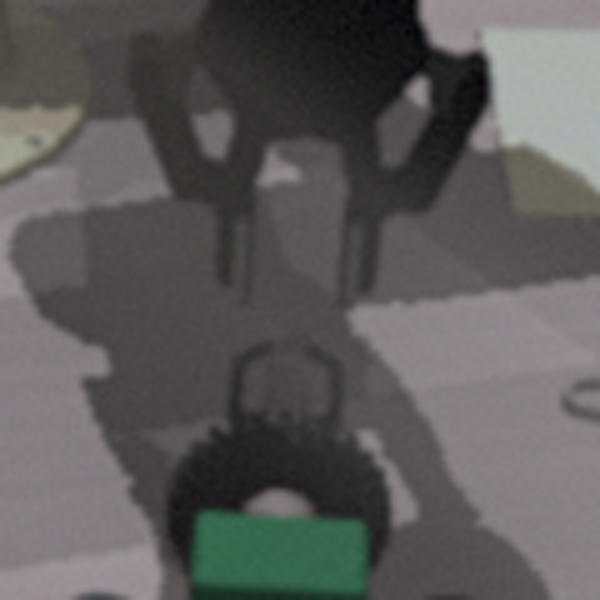

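play_rows(
  motion="0.6 -0.015 0 0 0; 0.6 -0.035 0 0 0; 0.6 -0.035 0 0 0; 0.6 -0.035 0 0.01 0; 0.6 -0.035 0 0.025 0; 0.6 -0.035 0 0.04 0; 0.6 -0.035 0 0.046 0; 0.6 -0.035 0 0.046 0",
)

```text
t: 20.65
position: [488.2, 126.8, 125.2]
ee_rot: [0.991, -0.13, -0.001, 0.0]
force: [0.2, -0.7, -0.4]
width: 33.8
```

```bash
python3 -c "
from h import *
c,s=np.cos(np.radians(-15)),np.sin(np.radians(-15))
to([522.1-35*c,118-35*s,87],-15)
for n in('scene','top'):
    im,d=imaging.get_image(n)
    x,y=(310,120) if n=='scene' else (210,220)
    cv2.imwrite('pics/h_%s.png'%n,cv2.resize(im[y:y+120,x:x+120,::-1],None,fx=5,fy=5,interpolation=cv2.INTER_CUBIC))
"
```

```text
t 20.65 p [488.22 126.82 125.17] yaw -14.98 R z [-1.4e-03 -3.0e-04 -1.0e+00] F [ 0.15 -0.67 -0.37] M [0.008 0.021 0.042] w 33.82 q [ 0.14  0.47  1.76 -0.    0.91  1.97]
shift m [ 0.0001 -0.0003  0.0382] spin 0.0004
```

View pics/h_scene.png

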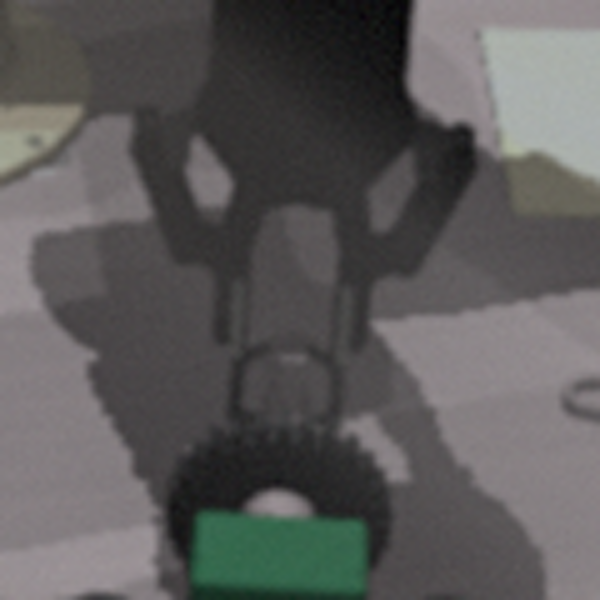

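play_rows(
  motion="0.66 0 0 0 0; 0.66 0 0 0.002 0; 0.66 0 0 0.004 0; 0.66 0 0 0.006 0; 0.66 0 0 0.008 0; 0.66 0 0 0.01 0; 0.66 0 0 0.012 0; 0.66 0 0 0.014 0",
)

```text
t: 21.55
position: [488.3, 127.0, 111.9]
ee_rot: [0.991, -0.13, 0.0, -0.0]
force: [0.3, -0.2, 1.3]
width: 29.2
```

play_rows(
  motion="0.66 0 0 0.002 0; 0.66 0 0 0.004 0; 0.66 0 0 0.006 0; 0.66 0 0 0.008 0; 0.66 0 0 0.01 0; 0.66 0 0 0.012 0; 0.66 0 0 0.014 0; 0.66 0 0 0.014 0",
)

```text
t: 22.35
position: [488.1, 127.0, 97.8]
ee_rot: [0.991, -0.13, -0.0, 0.0]
force: [-0.2, -0.5, -0.2]
width: 29.2
```

```bash
python3 -c "
from h import *
c,s=np.cos(np.radians(-15)),np.sin(np.radians(-15))
to([522.1-35*c,118-35*s,87],-15)
for n in('scene','top'):
    im,d=imaging.get_image(n)
    x,y=(310,120) if n=='scene' else (210,220)
    cv2.imwrite('pics/i_%s.png'%n,cv2.resize(im[y:y+120,x:x+120,::-1],None,fx=5,fy=5,interpolation=cv2.INTER_CUBIC))
"
```

```text
t 22.35 p [488.05 127.    97.8 ] yaw -14.97 R z [-5.e-04 -0.e+00 -1.e+00] F [-0.22 -0.47 -0.17] M [ 0.004  0.006 -0.004] w 29.19 q [0.14 0.51 1.79 0.   0.84 1.97]
shift m [ 0.0002 -0.0001  0.0108] spin 0.0006
```

View pics/i_scene.png

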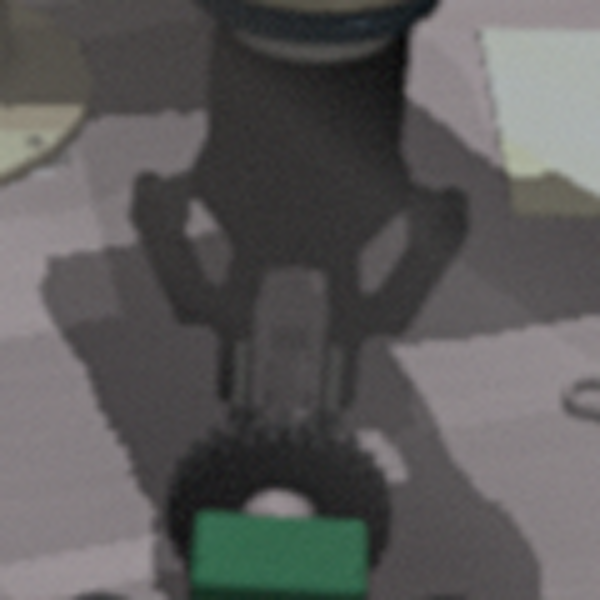

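play_rows(
  motion="0.66 0 0 0.002 0; 0.66 0 0 0.004 0; 0.66 0 0 0.006 0; 0.66 0 0 0.008 0; 0.66 0 0 0.01 0; 0.66 0 0 0.01 0; 0.66 0 0 0.01 0; 0.66 0 0 0.01 0",
)

```text
t: 23.25
position: [488.2, 127.0, 88.1]
ee_rot: [0.991, -0.13, -0.0, 0.0]
force: [-1.1, 0.2, 0.2]
width: 29.3
```

play_rows(
  motion="0.66 0.0015 0 0 0; 0.66 0.003 0 0 0; 0.66 0.005 0 0 0; 0.66 0.007 0 0 0; 0.66 0.009 0 0 0; 0.66 0.011 0 0 0; 0.66 0.012 0 0 0; 0.66 0.012 0 0 0",
)

```text
t: 24.05
position: [500.0, 123.9, 88.1]
ee_rot: [0.991, -0.13, 0.0, 0.0]
force: [-0.7, -0.1, 0.3]
width: 28.9
```

```bash
python3 -c "
from h import *
c,s=np.cos(np.radians(-15)),np.sin(np.radians(-15))
to([522.1-13.5*c,118-13.5*s,88],-15)
"
```

```text
t 24.05 p [500.02 123.86  88.07] yaw -14.97 R z [ 1.e-04 -0.e+00 -1.e+00] F [-0.72 -0.1   0.29] M [0.022 0.159 0.003] w 28.85 q [ 0.13  0.54  1.77 -0.    0.83  1.96]
shift m [ 0.0093 -0.0001  0.0001] spin 0.0005
```

play_rows(
  motion="0.66 0.001 0 0 0; 0.66 0.002 0 0 0; 0.66 0.003 0 0 0; 0.66 0.004 0 0 0; 0.66 0.005 0 0 0; 0.66 0.006 0 0 0; 0.66 0.007 0 0 0; 0.66 0.007 0 0 0",
)

```text
t: 24.85
position: [506.8, 122.1, 88.1]
ee_rot: [0.991, -0.13, 0.0, -0.0]
force: [-1.5, 0.4, -0.6]
width: 29.1
```

play_rows(
  motion="0.66 0.0003 0 0 0; 0.66 0.0006 0 0 0; 0.66 0.0009 0 0 0; 0.66 0.0012 0 0 0; 0.66 0.0015 0 0 0; 0.66 0.0015 0 0 0; 0.66 0.0015 0 0 0; 0.66 0.0015 0 0 0",
)

```text
t: 25.65
position: [508.1, 121.7, 88.1]
ee_rot: [0.991, -0.13, 0.0, -0.0]
force: [-1.6, 0.0, -1.2]
width: 28.6
```

```bash
python3 -c "
from h import *
c,s=np.cos(np.radians(-15)),np.sin(np.radians(-15))
to([522.1-13.5*c,118-13.5*s,88],-15)
"
```

```text
t 25.65 p [508.09 121.72  88.1 ] yaw -14.97 R z [ 1.e-04  0.e+00 -1.e+00] F [-1.57  0.01 -1.19] M [ 0.042  0.212 -0.031] w 28.65 q [0.12 0.55 1.75 0.   0.84 1.95]
shift m [ 0.001  -0.      0.0001] spin 0.0005
```

play_rows(
  motion="0.66 0.0002 0 0 0; 0.66 0.0004 0 0 0; 0.66 0.0006 0 0 0; 0.66 0.0008 0 0 0; 0.66 0.001 0 0 0; 0.66 0.001 0 0 0; 0.66 0.001 0 0 0; 0.66 0.001 0 0 0",
)

```text
t: 26.45
position: [509.0, 121.5, 88.1]
ee_rot: [0.991, -0.13, 0.0, -0.0]
force: [-0.7, 1.0, -1.8]
width: 29.1
```

play_rows(
  motion="0.66 0.0002 0 0 0; 0.66 0.0004 0 0 0; 0.66 0.0006 0 0 0; 0.66 0.0008 0 0 0; 0.66 0.0008 0 0 0; 0.66 0.0008 0 0 0; 0.66 0.0008 0 0 0; 0.66 0.0008 0 0 0",
)

```text
t: 27.25
position: [509.8, 121.3, 88.1]
ee_rot: [0.991, -0.13, 0.0, -0.0]
force: [-0.8, -0.1, -1.5]
width: 28.9
```

```bash
python3 -c "
from h import *
c,s=np.cos(np.radians(-15)),np.sin(np.radians(-15))
to([522.1-13.5*c,118-13.5*s,88],-15)
"
```

```text
t 27.25 p [509.82 121.26  88.1 ] yaw -14.96 R z [ 1.e-04 -0.e+00 -1.e+00] F [-0.79 -0.07 -1.47] M [ 0.078  0.236 -0.009] w 28.91 q [ 0.12  0.55  1.75 -0.    0.85  1.95]
shift m [-0.0008 -0.      0.0001] spin 0.0006
```

play_rows(
  motion="0.66 0.0002 0 0 0; 0.66 0.0004 0 0 0; 0.66 0.0006 0 0 0; 0.66 0.0008 0 0 0; 0.66 0.001 0 0 0; 0.66 0.001 0 0 0; 0.66 0.001 0 0 0; 0.66 0.001 0 0 0",
)

```text
t: 28.05
position: [510.6, 121.0, 88.0]
ee_rot: [0.991, -0.13, -0.0, 0.0]
force: [-3.8, 1.7, -1.0]
width: 29.1
```

```bash
python3 -c "
from h import *
to([522.1,118,88],-15)
for n in('scene','top'):
    im,d=imaging.get_image(n)
    x,y=(310,140) if n=='scene' else (210,220)
    cv2.imwrite('pics/j_%s.png'%n,cv2.resize(im[y:y+120,x:x+120,::-1],None,fx=5,fy=5,interpolation=cv2.INTER_CUBIC))
"
```

```text
t 28.05 p [510.6  121.01  88.04] yaw -14.96 R z [-3.e-04 -0.e+00 -1.e+00] F [-3.77  1.74 -0.99] M [0.26  0.476 0.039] w 29.09 q [0.12 0.55 1.75 0.   0.85 1.95]
shift m [ 0.0119 -0.0001  0.    ] spin 0.0006
```

View pics/j_scene.png

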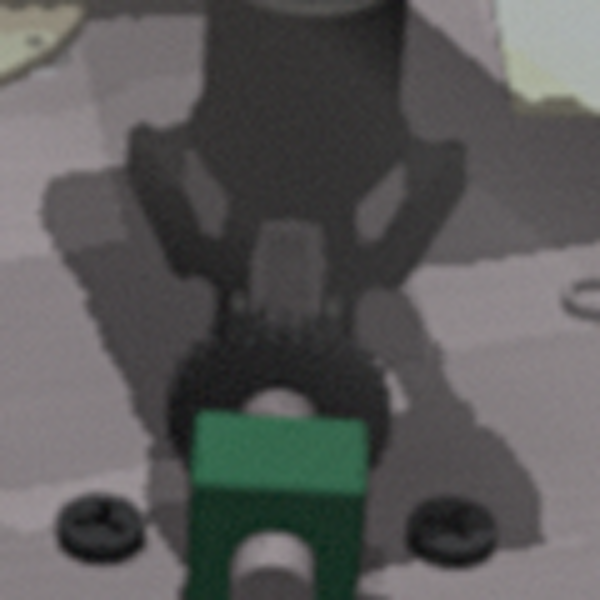

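View pics/j_top.png

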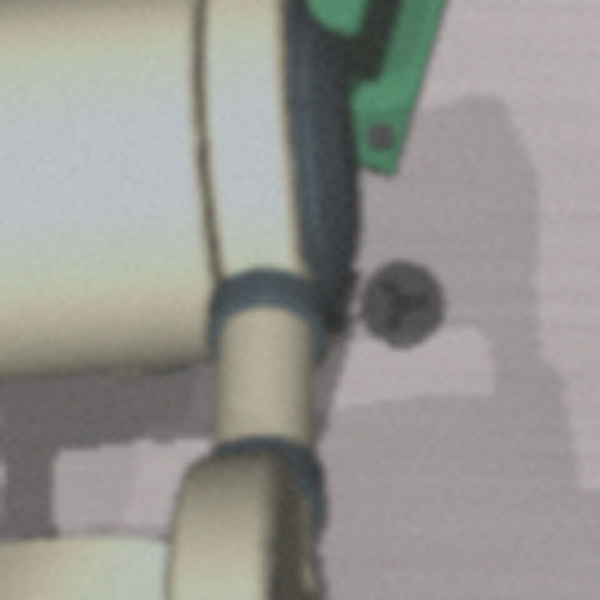

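play_rows(
  motion="0.66 0.0001 0 0 0; 0.66 0.0002 0 0 0; 0.66 0.0003 0 0 0; 0.66 0.0004 0 0 0; 0.66 0.0004 0 0 0; 0.66 0.0004 0 0 0; 0.66 0.0004 0 0 0; 0.66 0.0004 0 0 0",
)

```text
t: 28.95
position: [510.7, 121.0, 88.0]
ee_rot: [0.991, -0.13, -0.0, 0.0]
force: [-5.0, 3.2, -0.6]
width: 28.6
```

```bash
python3 -c "
from h import *
to([522.1,118,88],-15)
"
```

```text
t 28.95 p [510.68 120.98  88.01] yaw -14.97 R z [-9.e-04  1.e-04 -1.e+00] F [-4.99  3.25 -0.56] M [0.421 0.929 0.034] w 28.62 q [0.12 0.55 1.74 0.   0.85 1.95]
shift m [ 0.0118 -0.0001 -0.    ] spin 0.0006
```

play_rows(
  motion="0.66 -0.002 0 0 0; 0.66 -0.008 0 0 0; 0.66 -0.018 0 0 0; 0.66 -0.03 0 0 0; 0.66 -0.04 0 0 0; 0.66 -0.04 0 -0.02 0; 0.66 -0.04 0 -0.05 0; 0.66 -0.04 0 -0.08 0",
)

```text
t: 29.75
position: [471.4, 131.4, 168.8]
ee_rot: [0.992, -0.13, -0.001, 0.0]
force: [0.2, 0.5, -0.5]
width: 29.2
```

play_rows(
  motion="0.66 0 0.03 -0.01 0; 0.66 0 0.08 -0.01 0; 0.66 0 0.13 -0.01 0; 0.66 -0.02 0.18 -0.01 0; 0.66 -0.04 0.22 -0.01 0; 0.66 -0.05 0.25 -0.01 0; 0.66 -0.05 0.25 -0.01 0; 0.66 -0.05 0.25 -0.01 0",
)

```text
t: 30.55
position: [359.2, -97.4, 178.2]
ee_rot: [0.991, -0.131, 0.0, -0.0]
force: [0.2, -0.1, -0.1]
width: 29.1
```

```bash
python3 -c "
from h import *
to([522.1,118,88],-15)
for n in('scene','top'):
    im,d=imaging.get_image(n)
    np.savez('pics/k_%s.npz'%n,im=im,d=d)
    cv2.imwrite('pics/k_full_%s.png'%n,im[:,:,::-1])
    x,y=(315,170) if n=='scene' else (220,190)
    cv2.imwrite('pics/k_%s.png'%n,cv2.resize(im[y:y+100,x:x+100,::-1],None,fx=6,fy=6,interpolation=cv2.INTER_CUBIC))
"
```

```text
t 30.55 p [359.18 -97.4  178.18] yaw -15.08 R z [ 4.e-04  0.e+00 -1.e+00] F [ 0.22 -0.09 -0.14] M [ 0.005 -0.018  0.012] w 29.15 q [-0.43  0.22  1.99  0.    0.93  1.41]
shift m [ 0.1013 -0.2504  0.0902] spin -0.0013
```

View pics/k_scene.png

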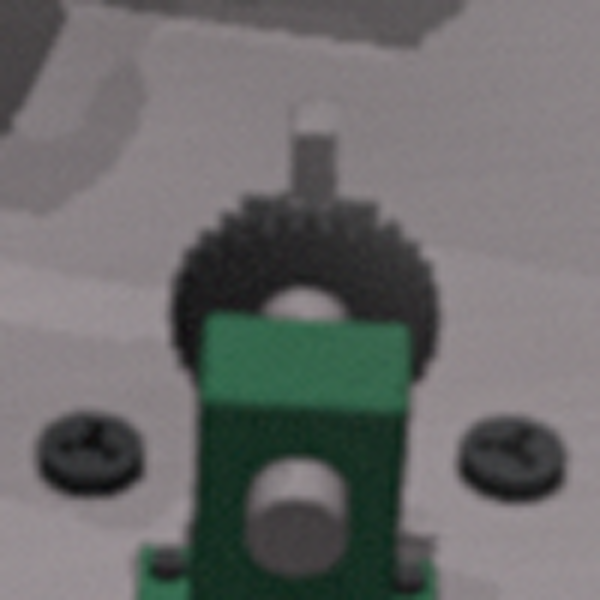

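View pics/k_top.png

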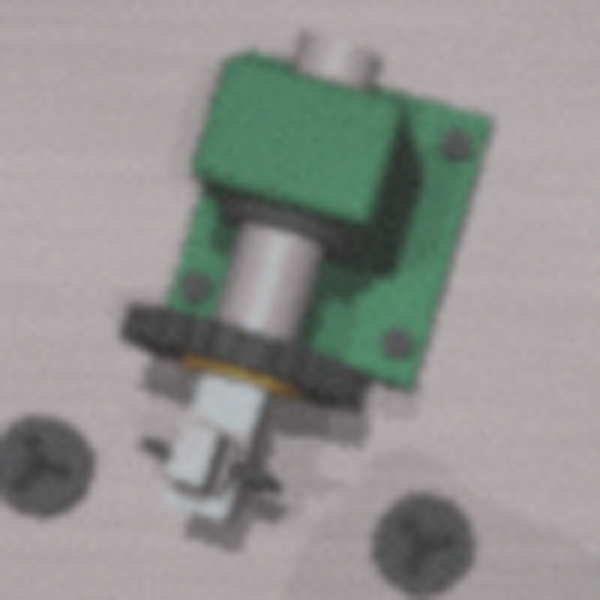

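```bash
python3 - <<'E'
from h import *
z=np.load("pics/k_top.npz");im=z["im"];d=z["d"]
k=10;x,y=230,250
v=cv2.resize(im[y:y+45,x:x+50,::-1],None,fx=12,fy=12,interpolation=cv2.INTER_CUBIC)
c,s=np.cos(np.radians(-15)),np.sin(np.radians(-15));ex=np.array([c,s,0]);ey=np.array([-s,c,0]);O=np.array([522.,118.2,0])
def pt(px,py,pz,col):
    q=proj("top",O+ex*px+ey*py+[0,0,pz]);print(px,py,pz,q.round(1));cv2.circle(v,tuple(((q-[x,y]+.5)*12).astype(int)),3,col,-1)
for sgn in(1,-1):
    pt(0,20*sgn,117,(0,0,255));pt(0,20*sgn,81,(0,255,0));a=np.radians(15);pt(-36*np.sin(a),20*sgn,117-36*np.cos(a),(255,0,0))
for a,b in((10,7),(10,-7),(-10,7),(-10,-7)): pt(a,b,152,(0,255,255))
cv2.imwrite("pics/l.png",v)
# tab-top height from depth
t=imaging.camera_info("top");E=t["extrinsics"];R=E[:3,:3];C=-R.T@E[:3,3]
q=proj("top",O+[0,0,152]);u,w=int(q[0]),int(q[1]);zz=[]
for b in range(w-2,w+3):
  for a in range(u-1,u+3):
    dd=d[b,a]; p=C+R.T@(np.array([(a-t["cx"])/t["fx"],(b-t["cy"])/t["fy"],1])*dd); zz.append(p[2])
print("tab z",np.median(zz)); 
z0=np.load("pics/top0.npz")
# bystander changes
for n in("top","scene"):
  A=np.load(f"pics/{n}0.npz")["im"].astype(int);B=np.load(f"pics/k_{n}.npz")["im"].astype(int)
E
```

```text
0 20 117 [244.2 264.1]
0 20 81 [246.9 265.7]
-9.317485623690747 20 82.22667025359354 [245.5 269.9]
0 -20 117 [263.  269.8]
0 -20 81 [265.1 271.2]
-9.317485623690747 -20 82.22667025359354 [263.7 275.4]
10 7 152 [249.2 259.5]
10 -7 152 [256.1 261.6]
-10 7 152 [246.  269.4]
-10 -7 152 [252.9 271.4]
tab z 150.12385855724528
```

View pics/l.png

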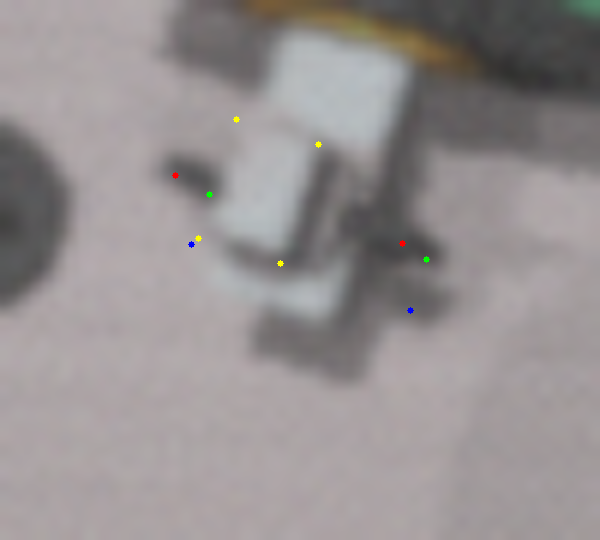

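View pics/k_full_top.png

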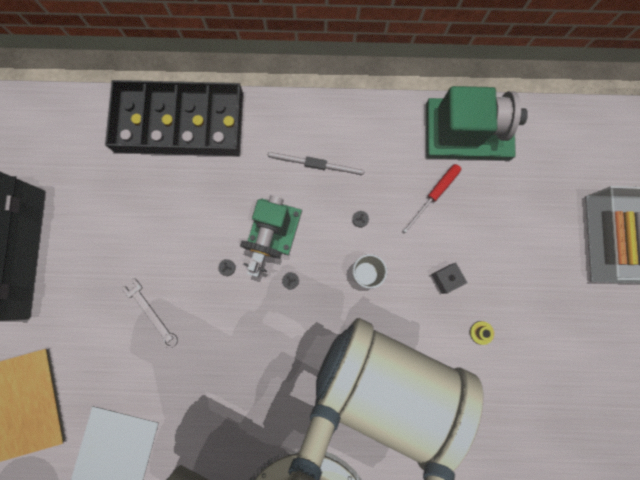

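```bash
python3 - <<'E'
from h import *
z=np.load("pics/k_top.npz");im=z["im"];d=z["d"]
t=imaging.camera_info("top");E=t["extrinsics"];R=E[:3,:3];C=-R.T@E[:3,3]
c,s=np.cos(np.radians(-15)),np.sin(np.radians(-15));O=np.array([522.,118.2,0]);g=cv2.cvtColor(im,cv2.COLOR_RGB2GRAY)
vv,uu=np.mgrid[0:480,0:640]
P=(C+(np.stack([(uu-t["cx"])/t["fx"],(vv-t["cy"])/t["fy"],np.ones(uu.shape)],-1)*d[...,None])@R)-O
X=P[...,0]*c+P[...,1]*s;Y=-P[...,0]*s+P[...,1]*c;Z=P[...,2]
m=(abs(X)<45)&(abs(abs(Y)-20)<7)&(Z>40)&(Z<125)
for b,a in zip(*np.where(m)): print(a,b,"x %.1f y %.1f z %.1f g %d"%(X[b,a],Y[b,a],Z[b,a],g[b,a]))
mt=(Z>100)&(Z<118)&(X>12)&(X<28)&(abs(Y)<8);print("tang z",np.median(Z[mt]),mt.sum())
mt=(Z>140)&(Z<165)&(abs(X)<14)&(abs(Y)<14);print("tab z",np.median(Z[mt]),X[mt].mean(),Y[mt].mean(),mt.sum())
E
```

```text
246 247 x 33.7 y 25.7 z 124.6 g 57
247 248 x 33.7 y 26.6 z 106.3 g 57
248 248 x 33.9 y 23.7 z 111.6 g 52
249 248 x 33.9 y 20.4 z 118.8 g 54
249 249 x 33.8 y 24.0 z 95.4 g 63
250 249 x 33.3 y 19.5 z 109.7 g 69
251 249 x 33.4 y 16.6 z 114.9 g 81
252 249 x 33.8 y 14.1 z 117.6 g 76
250 250 x 31.2 y 18.7 z 110.6 g 87
251 250 x 31.7 y 16.4 z 112.4 g 93
252 250 x 32.1 y 14.0 z 114.8 g 95
251 251 x 31.4 y 19.7 z 90.2 g 95
252 251 x 31.4 y 16.3 z 97.9 g 88
253 251 x 31.5 y 13.3 z 103.8 g 94
265 253 x 33.7 y -13.4 z 116.4 g 93
266 253 x 34.2 y -15.4 z 117.1 g 79
267 253 x 34.2 y -18.5 z 124.7 g 69
265 254 x 31.9 y -13.6 z 113.4 g 102
266 254 x 32.4 y -15.8 z 115.1 g 95
267 254 x 33.3 y -17.2 z 111.2 g 83
268 254 x 34.0 y -19.0 z 110.0 g 70
269 254 x 34.4 y -21.2 z 111.7 g 60
270 254 x 34.4 y -24.0 z 118.7 g 57
271 254 x 34.6 y -26.6 z 123.4 g 62
266 255 x 31.7 y -14.0 z 98.1 g 84
267 255 x 31.7 y -17.2 z 106.9 g 80
268 255 x 32.2 y -19.2 z 107.1 g 73
269 255 x 33.2 y -20.4 z 101.7 g 69
270 255 x 33.9 y -22.3 z 100.9 g 58
271 255 x 34.4 y -24.4 z 102.0 g 53
268 256 x 31.6 y -17.4 z 89.5 g 79
26
[... 656 characters left out ...]
 g 84
262 268 x 2.9 y -16.9 z 116.8 g 81
263 268 x 3.5 y -18.7 z 116.4 g 89
260 269 x -0.3 y -14.0 z 119.2 g 81
261 269 x 0.4 y -15.4 z 115.7 g 79
262 269 x 0.9 y -17.6 z 117.7 g 80
263 269 x 1.5 y -19.5 z 117.6 g 84
264 269 x 2.0 y -21.6 z 118.9 g 87
265 269 x 2.6 y -23.4 z 118.2 g 110
262 270 x -1.0 y -18.1 z 117.2 g 70
263 270 x -0.3 y -19.7 z 114.3 g 76
264 270 x 0.2 y -21.9 z 116.5 g 72
265 270 x 1.0 y -23.3 z 112.3 g 80
266 270 x 2.4 y -22.7 z 92.8 g 107
263 271 x -0.9 y -15.4 z 79.0 g 76
264 271 x -1.2 y -20.6 z 102.4 g 87
265 271 x -0.5 y -22.4 z 100.8 g 81
266 271 x 0.5 y -23.1 z 91.4 g 98
tang z 108.97429715450033 56
tab z 150.2144152837817 1.0838007759012867 -1.4350655015710483 83
```

The ring hangs straight down on both sides of the tang, and the bystanders are where they started. In the top view the dies are at (227,268), (290,281) and (360,219), the cup at (367,272), the bush at (482,333), and the stand is empty at (449,278). I'm handing the job in.

```bash
python3 -c "
from rig import arm,sense
print(sense()['t'],sense()['force']);print(arm.close_job())"
```

```text
30.65 [-0.03573204 -0.14343987  0.84915164]
the job is handed in; nothing more can be done
None
```

The gear is locked on: the pin is fully home in the cross hole, its ring hangs straight down around the shaft, and the job was handed in at about 30.7 s.

- **Pin:** I took it from the stand and lowered it at the hole seen in the top camera. It went in without touching the tang's top. A small side moment partway down was cleared by a 0.3 mm correction. The head touched down at TCP height 127.5 mm, exactly where predicted, with about 10 N at most.
- **Ring:** I pushed it closed with the opened fingers straddling the tang. It met a firm stop at about 6 N.
- **Last checks:** the camera depth puts the tab top 41 mm above the tang (42 mm expected). The ring legs are vertical to within about 2–3°, limited by depth noise. The gripper is clear of everything, and I saw no bystander moved.
- **Disagreement:** the tab looks 1–2 mm off its predicted spot in the top view, which is within the camera calibration error plus the play in the hole.

The forces quoted are readings at the end of each move, so a brief peak within a move would not show in them.

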